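# Load the long valve tube into the empty assembly nest

## Task

Take the long steel valve tube out of the white rack and stand it upright in the empty dark steel nest, lowering it right down to the bottom before you let go. Leave the two short tubes standing where they are.

Things in the scene. Friction and masses are not known exactly. Their poses are not given: they have to be found in the camera images.
- long_tube: The long valve tube: solid round steel, 130 mm long, thin brass band at mid-length; 26 mm in diameter over its lower 71 mm, 22 mm above 75 mm (grip there). It stands upright in a hole of the fixed white rack, foot 10 mm above the bench, taller than all else in the rack (neighbours 80 mm away, tops at most 80 mm above the bench). Origin: centre of its foot; z up along the tube. 0.11 to 0.23 kg.
- nest_empty: The empty nest: fixed dark steel block 70 x 70 mm, 55 mm high, low bright flanges (118 mm over them, along its x), with one upright round hole 41 mm wide, mouth bevelled 4 mm, 45 mm deep: its floor lies 10 mm above the bench. Origin: centre of the underside, on the hole's axis; z up. An identical nest nearby is taken by a short tube.
- short_rack: Short valve tube, same steel and shape but 70 mm long. It stands in another hole of the white plastic rack (240 x 76 mm, 50 mm high; three holes in a row, 80 mm apart, 35 mm wide, 40 mm deep; a pin gauge with a thin black grip stands in the third). To be left alone. Origin: centre of its foot; z up.
- short_nest: Short valve tube like the other, 70 mm long, standing in the taken nest, its top 80 mm above the bench. To be left alone. Origin: centre of its foot; z up.

How it is judged (in metres and radians):
On the way, in this order (a step that is already met when the one before it is completed fails the run):
1. the long tube has been lifted out of the rack, its foot clear of the rack's top (height (world z) of long_tube above 0.06 m), for 0.1 s.
2. the long tube, still held, has been lowered to within 15 mm of the bottom of the empty nest's hole (z of long_tube in the frame of nest_empty below 0.025 m and horizontal distance between long_tube and nest_empty below 0.015 m and contact force between long_tube and the fingers above 0.5 N), for 0.1 s.
At the end, for the whole second after the job is handed in: The long tube stands at rest in the hole of the empty nest, its foot within 5 mm of the hole's floor and 15 mm of its axis, upright within 10 degrees; both short tubes still stand (within 20 degrees) no more than 30 mm from where they were (z of long_tube in the frame of nest_empty below 0.015 m and horizontal distance between long_tube and nest_empty below 0.015 m and angle between long_tube's own z axis and vertical below 0.18 rad and linear speed of long_tube below 0.03 m/s and distance of each of short_rack, short_nest from where it was at the start of the episode below 0.03 m and angle between each of short_rack, short_nest's own z axis and vertical below 0.35 rad); the robot touches nothing.
It fails at once if a short tube was taken out or knocked over (moved more than 30 mm) (distance of any of short_rack, short_nest from where it was at the start of the episode above 0.03 m).
It also fails if it takes over 40 s, if anything falls off the work surface, if the arm or the gripper's body presses on something with over 40 N, if the wrist force passes 120 N, or if a joint passes its speed limit or range.

## Robot

A 7-joint arm with a two-finger parallel gripper is mounted at the origin on the work surface. World frame = base frame: x ahead of the robot, y to its left, z up, the work surface at z = 0. Lengths are in mm, angles in rad, forces in N, time in s.
With the tool pointing down it reaches from about 425 to 950 mm from the base axis. Payload 16.7 kg.
Tool frame: the origin (TCP) lies at the very end of the fingers, on their centre line; the grasp point (between the pads) lies behind it (ctrl.grip_point_offset is the z of the grasp point in the tool frame, in mm); z points along the fingers, y is the line along which they close (so a half turn about z gives the same grasp; the last joint's range is limited). The gripper opens to 94 mm and grips with 3 to 60 N. Pads are 16 mm wide; open, the fingers measure 119 mm over their backs; the gripper's body (75 mm by 177 mm) begins 78 mm behind the grasp point.
Start: joints at [1.198, 0.426, 0.074, 1.606, -0.034, 1.111, -0.067], TCP at [149.779, -658.132, 165.967] pointing down, gripper open.
Joint ranges: [-2.85, 2.85], [-0.5, 2.14], [-1.23, 1.37], [0.21, 2.46], [-1.02, 4.16], [0.16, 2.05], [-2.73, 2.73]. Speed limits (rad/s): [1.89, 1.89, 2.39, 2.39, 3.01, 3.01, 3.01].

## Interface

Orientations are given as a rotation vector (axis times angle).
In Python, from workcell import ctrl, hand, kin, readout, get_image, calibration, ticket, search_frame, silhouettes, tip_of gives the robot as it stands. Calls block until the motion is done:
- ctrl.goto(position, orientation): joint-space move of the TCP to a pose.
- ctrl.move_linear(position, frame=None, feed=150, until_force=None): straight line of the TCP; frame=None keeps the orientation; feed is the mean speed in mm/s. With until_force (N) it stops when the force on the tool has changed by that much, and returns True; else False.
- ctrl.move_joints(angles): joint-space move.
- hand.ungrasp() and hand.gripper_close(f_grip=None): open the fingers fully, or close them until they stop; f_grip is the grip in N (None keeps the last).
- ctrl.pause(seconds).
- kin.ik(position, orientation): joint angles nearest the present ones, or None.
- readout.get_state(): the state.
- get_image(name): name is "scene" or "top" or "wrist"; returns (picture, depth): 480x640x3 uint8, red, green, blue; 480x640 float32, mm along the optical axis (not along the pixel's ray), 0 where there is no reading.
- calibration(name): a dict with "vertical_fov" (degrees; the focal length in pixels is half the picture's height over the tangent of half this angle, whatever the lens; pixels are square), "cx", "cy" (the principal point, pixels), "eye" and "orientation" of the camera in the world; the wrist camera has in their place "T_tool_cam" (4x4, takes a point from camera to tool coordinates, whose origin is the TCP and whose axes are the flange's). Camera axes: x right, y down, z forward; pixel columns grow to the right and rows downward; lengths in mm; the calibration is good to about 2 mm. The wrist camera is an equidistant fisheye: a pixel r from the principal point sees the ray r / f radians off the axis. A picture is of the moment at which its call begins: read the wrist's pose just before it. calibration takes no time and is no camera call.
A pose or a line that the arm cannot do raises ctrl.MotionError and nothing moves.
- ticket.finish_job(): hands the job in; it is judged then, once.
Trained networks look in the newest picture that a camera, given by its name, has taken for a name from the list of things; names that differ only in an ending like _2 or _b are one class to them, and where a whole thing is asked for, a point or a joint stands for the part that bears it (a point fixed in the world has none). Each returns a list of dicts, best first, with "conf" (0 to 1); they miss things now and then, are a little off and sometimes report something else, mostly with a low value. They report only what shows in the picture. A call takes as long as a camera call.
- search_frame(thing, camera): "point" ([column, row] in pixels, amid what is visible of it).
- silhouettes(thing, camera): "pixels" (480x640 bool, what is visible of it) and "point" ([column, row] in pixels, amid what is visible of it).
- tip_of(thing, camera): "point" ([column, row] in pixels: a listed point, or the origin of a listed thing).
The state is a dict: "time_s": time; "joint_pos": joint angles; "joint_vel": joint speeds; "effort": joint torques, N m; "eef_pos": TCP position; "ee_rot": TCP orientation; "ft_force": force on the tool from outside, world axes, zero at the start; "ft_torque": the same for the moment, N m; "gripper_width": finger opening in mm; "grasp_force": force on a finger pad.
Only numpy, scipy, OpenCV 4.12 (cv2) and the standard library are available. Lean on these libraries where they do the work, as an engineer would, in place of code of your own. Each camera call takes 0.05 s, during which the arm holds its last target. There are 200 camera calls.

## Working session

There is one attempt and no reset: what is moved stays moved. The work goes in short steps, each a Python script; the robot and the scene stay as the last script left them, time stands still between calls to the robot, and variables do not carry over. Pictures are saved under pics/ and viewed, at most 10 in all, crops included, and the job is handed in when it is done.

```bash
ls; mkdir -p pics
python3 - <<'E'
from workcell import *
import cv2,numpy as np
s=readout.get_state();print(s['time_s'],s['eef_pos'],s['ee_rot'],s['gripper_width'],ctrl.grip_point_offset)
ims=[]
for c in("scene","top"):
    p,d=get_image(c);np.savez(f"{c}0.npz",p=p,d=d)
    k=calibration(c);print(c,k)
    p=p[:,:,::-1].copy()
    for t in("long_tube","nest_empty","short_rack","short_nest"):
        r=silhouettes(t,c)
        for q in r[:3]:
            print(c,t,round(q["conf"],2),np.round(q["point"]),q["pixels"].sum())
        if r:
            cv2.circle(p,tuple(int(v) for v in r[0]["point"]),4,(0,0,255),1);cv2.putText(p,t,tuple(int(v) for v in r[0]["point"]),0,.4,(0,0,255),1)
    cv2.imwrite(f"pics/{c}0.png",p)
E
```

```text
pics
0.0 [ 149.6598453  -657.70287966  165.308633  ] [-3.12071904e+00 -3.50561085e-01  3.73431394e-04] 93.92290164006974 -18.8
scene {'vertical_fov': 47.379607622605604, 'cx': 322.97102134028296, 'cy': 241.03437312509033, 'eye': array([1058.20447578, -154.23920726,  660.81477665]), 'orientation': array([-1.95193276, -1.52767783,  0.59843462])}
scene long_tube 0.83 [468. 224.] 974
scene nest_empty 0.8 [140. 257.] 3620
scene short_rack 0.7 [516. 242.] 429
scene short_nest 0.6 [254. 267.] 421
top {'vertical_fov': 49.70955584742564, 'cx': 322.4435728357195, 'cy': 233.34755172854872, 'eye': array([438.48328126, -13.09250113, 907.75454156]), 'orientation': array([-2.16588316,  2.19504874, -0.15480032])}
top long_tube 0.64 [174. 216.] 501
top nest_empty 0.85 [468. 291.] 3223
top short_rack 0.84 [133. 208.] 304
top short_nest 0.81 [373. 231.] 242
```

View pics/scene0.png

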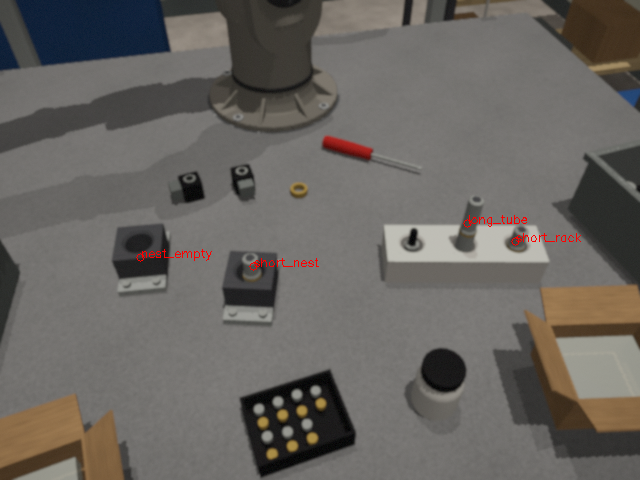

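View pics/top0.png

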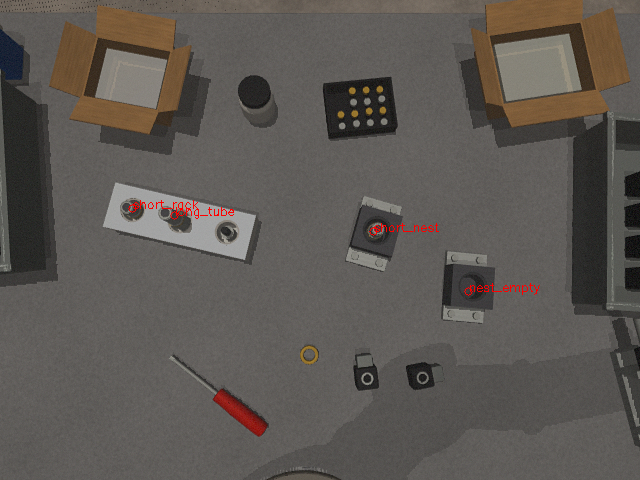

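The scene shows the long tube in the middle rack hole (its top is near (476,201) in scene and (165,213) in top). The empty nest is at (140,245) in scene and (468,288) in top. The detections agree with both pictures, so I'll measure both from depth.

```bash
cat > h.py <<'E'
import numpy as np,cv2
from scipy.spatial.transform import Rotation as R
from workcell import *
def cloud(c,d):
    k=calibration(c);f=240/np.tan(np.radians(k["vertical_fov"]/2))
    v,u=np.mgrid[:480,:640]
    P=np.stack([(u-k["cx"])/f*d,(v-k["cy"])/f*d,d],-1)
    return P@R.from_rotvec(k["orientation"]).as_matrix().T+k["eye"]
E
python3 - <<'E'
from h import *
for c in("scene","top"):
    z=np.load(f"{c}0.npz");get_image(c);W=cloud(c,z["d"]);ok=z["d"]>0
    def m(t):return silhouettes(t,c)[0]["pixels"]&ok
    for t in("long_tube","short_rack","short_nest"):
        P=W[m(t)];zt=np.percentile(P[:,2],97)
        print(c,t,"ztop",zt.round(1))
        for lo,hi in((zt-6,zt+5),(85,130),(55,84)):
            Q=P[(P[:,2]>lo)&(P[:,2]<hi)]
            if len(Q)>5: print("   ",round(lo),len(Q),Q.mean(0).round(1),Q.min(0).round(),Q.max(0).round())
    M=cv2.dilate(m("nest_empty").astype(np.uint8),np.ones((9,9)))>0
    Q=W[M&ok];T=Q[np.abs(Q[:,2]-55)<6]
    print(" nest top rect",cv2.minAreaRect(T[:,:2].astype(np.float32)),len(T),np.median(T[:,2]))
    o=tip_of("nest_empty",c);print(" tip",[(q["conf"],q["point"]) for q in o[:2]])
    # rack top
    p=z["p"].astype(int);T=W[ok&(p.min(-1)>(120))&(np.abs(W[...,2]-50)<6)&(W[...,1]>60)&(W[...,1]<500)&(W[...,0]>300)&(W[...,0]<600)]
    print(" rack",cv2.minAreaRect(T[:,:2].astype(np.float32)),len(T))
E
```

```text
scene long_tube ztop 140.3
    134 146 [560.1 193.9 138.6] [549. 184. 134.] [569. 207. 141.]
    85 348 [564.2 191.  107.8] [551. 184.  85.] [569. 205. 130.]
    55 259 [565.5 190.5  71. ] [549. 182.  55.] [571. 207.  84.]
scene short_rack ztop 80.7
    75 133 [579.5 271.4  78.6] [568. 263.  75.] [590. 283.  81.]
    55 263 [581.3 269.4  71.7] [568. 262.  55.] [590. 283.  81.]
scene short_nest ztop 80.9
    75 154 [ 539.2 -129.    78.9] [ 527. -139.   75.] [ 550. -118.   82.]
    55 289 [ 541.8 -128.9   72.3] [ 527. -139.   55.] [ 550. -118.   82.]
 nest top rect ((440.8197021484375, -286.90716552734375), (71.26934814453125, 75.7113265991211), 83.79331970214844) 1312 54.17212693077374
 tip [(0.73, [145.1, 263.2])]
 rack ((556.616943359375, 196.19859313964844), (241.0113525390625, 79.57485961914062), 76.37212371826172) 3956
top long_tube ztop 142.8
    137 161 [555.6 193.4 140.7] [545. 184. 137.] [566. 203. 145.]
    85 132 [552.2 187.2 106.4] [544. 182.  85.] [567. 199. 130.]
    55 86 [551.  186.4  72.4] [543. 182.  56.] [567. 203.  84.]
top short_rack ztop 83.1
    77 148 [574.9 271.1  80.9] [565. 261.  77.] [585. 283.  85.]
    55 212 [574.  269.   76.2] [565. 261.  55.] [585. 283.  84.]
top short_nest ztop 83.9
    78 130 [ 535.5 -129.5   81.3] [ 525. -139.   78.] [ 545. -119.   85.]
    55 160 [ 534.3 -128.4   78. ] [ 525. -139.   55.] [ 545. -119.   84.]
 nest top rect ((440.7346496582031, -288.1063537597656), (71.85701751708984, 70.0132827758789), 83.9900131225586) 1369 55.917974382500915
 tip [(0.6, [464.8, 290.2])]
 rack ((556.3231811523438, 195.00192260742188), (240.95591735839844, 76.07737731933594), 76.076904296875) 4886
```

```bash
cat >> h.py <<'E'
TUBE=np.array([557.2,194.2]);NEST=np.array([440.6,-287.5])
def down(yaw):  # tool z down, tool y at yaw (deg) from world x
    y=np.array([np.cos(np.radians(yaw)),np.sin(np.radians(yaw)),0]);z=np.array([0,0,-1.])
    return R.from_matrix(np.stack([np.cross(y,z),y,z],1)).as_rotvec()
E
python3 - <<'E'
from h import *
for y in(-14,166):
    for p in([*TUBE,260],[*TUBE,96],[*NEST,260],[*NEST,96]):
        q=kin.ik(p,down(y));print(y,p,None if q is None else np.round(q,2))
print(np.round(R.from_rotvec(readout.get_state()['ee_rot']).as_matrix(),2))
E
```

```text
-14 [np.float64(557.2), np.float64(194.2), 260] [ 0.37  0.38 -1.05  1.64  0.34  1.32 -0.98]
-14 [np.float64(557.2), np.float64(194.2), 96] [ 0.34  0.57 -1.05  1.82  0.56  1.08 -1.16]
-14 [np.float64(440.6), np.float64(-287.5), 260] [ 0.76  0.12 -0.33  1.8   0.04  1.22  0.17]
-14 [np.float64(440.6), np.float64(-287.5), 96] [ 0.76  0.29 -0.36  1.99  0.13  0.89  0.09]
166 [np.float64(557.2), np.float64(194.2), 260] [ 0.35  0.37 -1.03  1.64  0.33  1.32  2.17]
166 [np.float64(557.2), np.float64(194.2), 96] [ 0.32  0.56 -1.03  1.82  0.55  1.07  1.99]
166 [np.float64(440.6), np.float64(-287.5), 260] [-0.6   0.2   1.24  1.86 -0.2   1.22 -2.69]
166 [np.float64(440.6), np.float64(-287.5), 96] [-0.45  0.55  1.22  2.05 -0.63  0.99 -2.29]
[[ 0.98  0.22  0.  ]
 [ 0.22 -0.98  0.  ]
 [ 0.   -0.   -1.  ]]
```

Run:
```python
from h import *
o=down(-14);p=readout.get_state()['eef_pos']
ctrl.move_linear([p[0],p[1],270],feed=200)
ctrl.goto([*TUBE,270],o)
s=readout.get_state();print(s['time_s'],s['eef_pos'],s['joint_pos'])
p,d=get_image("wrist");k=calibration("wrist")
print([(q["conf"],q["point"]) for q in search_frame("long_tube","wrist")[:2]])
print([(q["conf"],q["point"]) for q in tip_of("long_tube","wrist")[:2]])
# where the expected tube top centre should appear
T=k["T_tool_cam"];Rt=R.from_rotvec(s['ee_rot']).as_matrix();f=240/np.tan(np.radians(k["vertical_fov"]/2))
img=p[:,:,::-1].copy()
for z in(140,50):
    c=T[:3,:3].T@(Rt.T@(np.array([*TUBE,z])-s['eef_pos'])-T[:3,3])
    th=np.arctan2(np.hypot(*c[:2]),c[2]);u=np.array([k["cx"],k["cy"]])+f*th*c[:2]/np.hypot(*c[:2]);print(z,u)
    cv2.drawMarker(img,tuple(int(round(v)) for v in u),(0,0,255),0,10)
cv2.imwrite("pics/w1.png",img)
```

```text
5.0667 [557.5219636  193.46484191 269.8580744 ] [ 0.38649112  0.38503351 -1.07978737  1.62322415  0.34691005  1.34366556
 -0.98792973]
[(0.66, [315.3, 217.4])]
[]
140 [311.80985295 228.51223373]
50 [312.2302576  214.35016211]
```

View pics/w1.png

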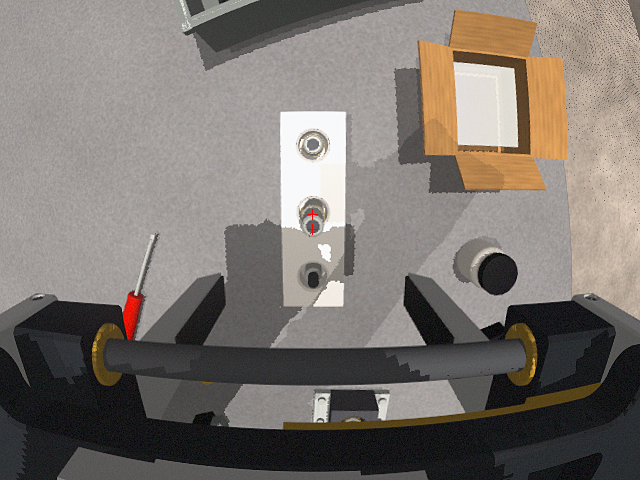

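The wrist view shows the tube top at about (312,227), against a prediction of (312,228). The rack row runs perpendicular to the closing line. I'll descend and grip.

Run:
```python
from h import *
print(ctrl.move_linear([*TUBE,150],feed=150),ctrl.move_linear([*TUBE,94],feed=80,until_force=8))
print(readout.get_state()['eef_pos'])
hand.gripper_close(f_grip=30)
s=readout.get_state();print(s['time_s'],s['gripper_width'],s['grasp_force'],s['ft_force'])
if 18<s['gripper_width']<26:
    ctrl.move_linear([*TUBE,140],feed=60)
    ctrl.move_linear([*TUBE,215],feed=120);ctrl.pause(.2)
    s=readout.get_state();print(s['time_s'],s['eef_pos'],s['gripper_width'],s['grasp_force'],s['ft_force'])
    for c in("scene","top"):
        p,d=get_image(c);cv2.imwrite(f"pics/{c}2.png",p[:,:,::-1])
        r=silhouettes("long_tube",c);W=cloud(c,d)
        if r:
            P=W[r[0]["pixels"]&(d>0)];print(c,r[0]["conf"],len(P),np.percentile(P,[2,50,98],axis=0).round(1))
            for lo in range(90,200,20):
                Q=P[(P[:,2]>lo)&(P[:,2]<lo+20)]
                if len(Q)>5:print(lo,len(Q),Q.mean(0).round(1))
```

```text
False False
[557.37913135 194.44463148  94.28839646]
8.1583 19.928951828953043 30.00280881940853 [-0.32068417 -0.5296371   1.1153915 ]
10.05 [556.88258831 194.02364969 214.27773185] 20.152076996978728 29.995594306237763 [-0.28405815 -0.556312   -2.20657437]
scene 0.62 1395 [[551.5 182.8 130.9]
 [566.6 188.8 192.6]
 [571.1 205.  251.8]]
130 201 [565.5 190.2 140.3]
150 213 [565.4 189.9 160.3]
170 224 [565.7 190.1 179.9]
190 264 [565.4 190.8 200.1]
```

View pics/scene2.png

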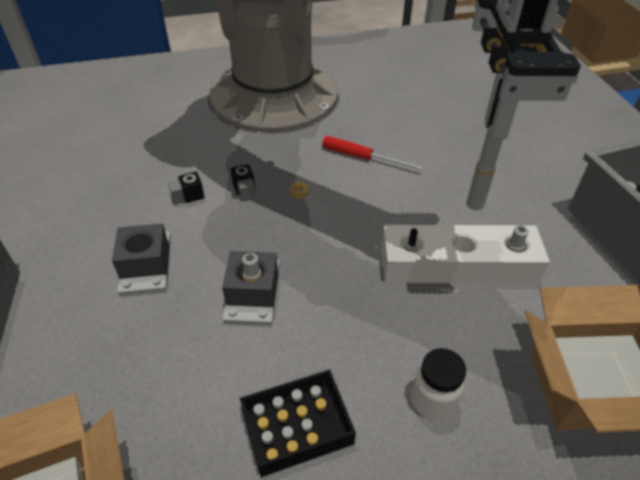

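The tube is held vertical at about (480,185) in scene. Its foot is near z 130, and the short tubes are undisturbed. Next I'll carry it over the nest.

Run:
```python
from h import *
try: ctrl.move_linear([*NEST,215],feed=150)
except ctrl.MotionError as e:
    print(e); ctrl.goto([*NEST,215],down(-14))
ctrl.pause(.3)
s=readout.get_state();print(s['time_s'],s['eef_pos'],s['joint_pos'],s['gripper_width'],s['ft_force'])
p,d=get_image("scene");r=silhouettes("long_tube","scene");W=cloud("scene",d)
cv2.imwrite("pics/s3.png",cv2.resize(p[80:320,40:360,::-1],None,fx=2,fy=2))
P=W[r[0]["pixels"]&(d>0)]
for lo in range(110,210,20):
    Q=P[(P[:,2]>lo)&(P[:,2]<lo+20)]
    if len(Q)>5:print(lo,len(Q),Q.mean(0).round(1),Q.min(0).round(),Q.max(0).round())
```

```text
14.0 [ 440.60326155 -287.45956871  215.00934813] [ 1.28994188  0.25627634 -0.96735569  1.83451934  0.22880896  1.16905155
  0.00309714] 20.095781439838294 [-0.057446    0.232098   -2.61364461]
130 194 [ 450.4 -283.6  141. ] [ 437. -297.  131.] [ 456. -273.  150.]
150 222 [ 450.2 -283.2  160.1] [ 438. -297.  150.] [ 455. -272.  170.]
170 242 [ 450.2 -283.4  180.1] [ 438. -297.  170.] [ 456. -272.  190.]
190 272 [ 449.8 -283.4  200.5] [ 434. -298.  190.] [ 456. -272.  210.]
```

View pics/s3.png

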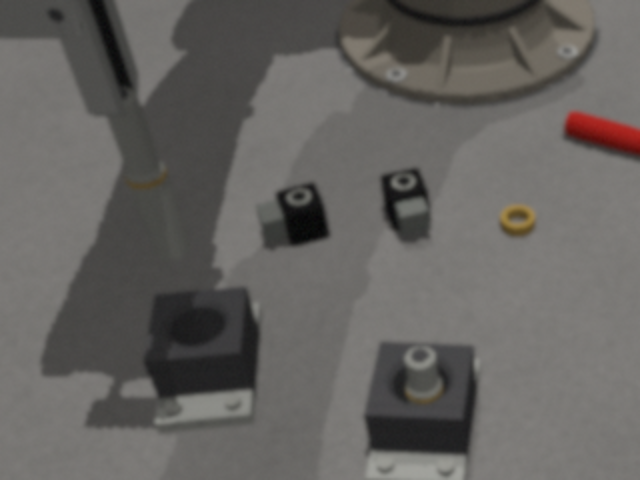

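The tube hangs upright over the hole (its foot at about (175,255) in the crop, the hole at (197,325)). Measured in the same camera, its axis is within about 2 mm of the nest centre, against 7.5 mm of clearance. I'll lower it.

Run:
```python
from h import *
print(ctrl.move_linear([*NEST,145],feed=120))
a=ctrl.move_linear([*NEST,104],feed=60,until_force=8);s=readout.get_state();print(a,s['eef_pos'],s['ft_force'])
if not a:
    b=ctrl.move_linear([*NEST,90],feed=15,until_force=6);ctrl.pause(.2)
    s=readout.get_state();print(b,s['time_s'],s['eef_pos'],s['ft_force'],s['gripper_width'],s['grasp_force'])
```

```text
False
False [ 440.85637503 -287.47062916  104.17635448] [ 0.58157177 -0.31207234 -2.3310892 ]
True 16.5417 [ 440.64656348 -287.50072698   93.8573114 ] [-0.5475018  -0.05787114  6.47772076] 20.27942517304465 30.01484336804424
```

Contact came at TCP z = 93.9, as expected for the floor (the grasp was at 94.3). I'll release, retreat and check.

Run:
```python
from h import *
hand.ungrasp();ctrl.pause(.2)
ctrl.move_linear([*NEST,170],feed=80);ctrl.move_linear([*NEST,260],feed=150);ctrl.pause(.3)
s=readout.get_state();print(s['time_s'],s['eef_pos'],s['ft_force'])
p,d=get_image("scene");W=cloud("scene",d)
cv2.imwrite("pics/s4.png",p[:,:,::-1])
for t in("long_tube","short_rack","short_nest"):
    P=W[silhouettes(t,"scene")[0]["pixels"]&(d>0)];print(t,np.percentile(P,[3,50,97],axis=0).round(1))
    if t[0]=="l":
        for lo in(60,85,110):
            Q=P[(P[:,2]>lo)&(P[:,2]<lo+22)];print(lo,len(Q),Q.mean(0).round(1))
```

```text
20.1 [ 440.38557396 -287.35592536  259.45884247] [-0.2162385   1.18881832 -0.78236188]
long_tube [[ 436.  -295.6   42.9]
 [ 449.1 -283.6   94.7]
 [ 453.3 -273.5  140.2]]
60 194 [ 449.8 -283.3   71.7]
85 175 [ 448.3 -283.7   96.3]
110 182 [ 448.5 -283.9  121. ]
short_rack [[561.3 260.4  42.8]
 [583.1 268.1  62.9]
 [590.  283.2  80.8]]
short_nest [[ 533.  -139.9   42.7]
 [ 544.6 -129.9   65.2]
 [ 548.8 -119.3   80.8]]
```

View pics/s4.png

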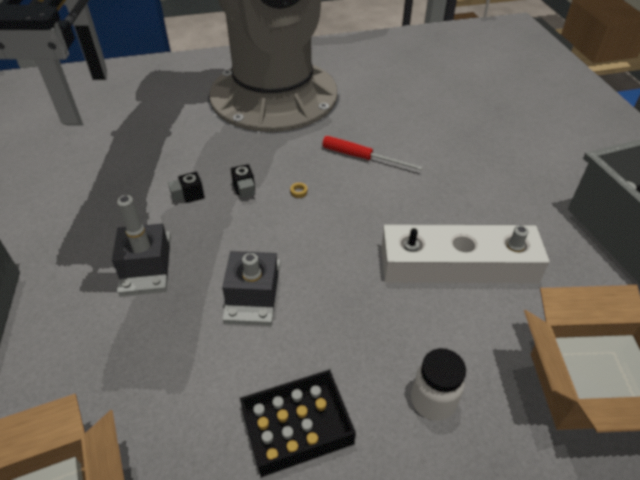

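The tube stands upright in the empty nest (its top at (124,201) in scene, measured at z 140, so the foot is at 10). Both short tubes are in place and the gripper is clear.

```bash
python3 -c "
from workcell import ticket;print(ticket.finish_job())"
```

```text
the job is handed in; nothing more can be done
None
```

The long tube stands upright at the bottom of the empty nest, both short tubes are where they were, and the job is handed in at about 20 s of the 40 s; no verdict was returned.

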